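# Lock the shaker and hold its guard open

## Robot

A 6-joint arm with a two-finger parallel gripper is mounted at the origin on the work surface. World frame = base frame: x ahead of the robot, y to its left, z up, the work surface at z = 0. Lengths are in m, angles in rad, forces in N, time in s.
With the tool pointing down it reaches from about 0.225 to 0.725 m from the base axis. Payload 3.1 kg.
Tool frame: the origin (TCP) lies midway between the tips of the shut fingers; the grasp point (between the pads) lies 19 mm behind it; x points along the fingers, y is the direction in which the jaws open and shut, and the axes are right-handed (so a half turn about x gives the same grasp; the last joint's range is limited). The gripper opens to 85 mm and grips with 20 to 120 N. Pads are 22 mm wide; open, the fingers measure 114 mm over their backs; the gripper's body (76 mm by 85 mm) begins 54 mm behind the grasp point. The pads swing forward as they close: fully open they stand 13 mm farther back than shut.
Start: joints at [0.982, 0.048, 0.099, 1.622, 0, 1.443], TCP at [0.233, 0.47, 0.231] pointing down, gripper open.
Joint ranges: [-2.91, 2.91], [-0.99, 1.94], [-1.21, 1.42], [-2.12, 2.29], [-1.49, 1.47], [-3.14, 3.14]. Speed limits (rad/s): [2.79, 2.79, 3.14, 3.14, 3.14, 3.14].

## Interface

Orientations are given as a rotation vector (axis times angle).
In Python, from station import ctrl gives the robot as it stands.
- The arm moves only by the tool servo_tool, never from a script. Its argument "motion" is a list of rows, each a list of 5 numbers: the shift along the tool's x, y, z in m, then the turn about the tool's x in degrees, then the closure in counts, from 0 (fully open) to 255 (shut). A call has 1 to 20 rows; each row is the pose to reach, as a shift and turn from the pose commanded when the call began, along the tool's axes at that moment; what a row does not reach only later rows make up. A row lasts 1/8 s, in which the tool goes at most 62.5 mm and 10.7 degrees, less where a joint would pass 70% of its speed; a pose out of reach is approached as far as the arm can. A call with a gripper value outside its range is refused whole. The fingers move at their own pace and stop on an object; "grip_force" is the grip in N (left out, the last holds). Time passes only in rows, so rows that repeat a pose let the fingers close. It gives the time, the measured TCP pose, the force and the opening at its end, in the units of the state.
- ctrl.state(): the state, without advancing time (a new reading comes with each control period).
- ctrl.camera(name): name is "scene" or "top" or "wrist"; returns the picture (480x640x3 uint8, red, green, blue); there is no depth.
- ctrl.get_calibration(name): a dict with "mtx" (3x3 intrinsics, pixels), "dist_coeffs" ([k1, k2, p1, p2, k3] as OpenCV has them; the pictures are not rectified), "R" (3x3) and "t" (3): a world point X has camera coordinates R X + t; the wrist camera has in their place "T_tool_cam" (4x4, takes a point from camera to tool coordinates, whose origin is the TCP and whose axes are the tool frame's). Camera axes: x right, y down, z forward; pixel columns grow to the right and rows downward; lengths in m; the calibration is good to about 2 mm. A picture is of the moment at which its call begins: read the wrist's pose just before it. get_calibration takes no time and is no camera call.
- ctrl.finish_job(): hands the job in, once; it reports no verdict.
The state is a dict: "time": time; "joints": joint angles; "joint_velocities": joint speeds; "tau": joint torques, N m; "tcp_pos": TCP position; "tool_rot": TCP orientation; "contact_force": force on the tool from outside, world axes, zero at the start; "moment": the same for the moment, N m; "opening": opening from 0.0 (shut) to 1.0 (fully open).
Only numpy, scipy, OpenCV 4.12 (cv2) and the standard library are available. Lean on these libraries where they do the work, as an engineer would, in place of code of your own. Each camera call takes 0.05 s, during which the arm holds its last target.

## Task

The bench shaker is about to be unloaded by a colleague: first, with the guard still shut, swing the steel drive-lock hook on the shaker's side deck round until it sits fully home in its catch. Then lift the hinged guard by its front bar and hold it open at 50 degrees from shut; it falls shut if let go, so finish while still holding it there, steady, with the hook still in its catch. Leave the bottles and other loose things where they stand.

Things in the scene. Friction and masses are not known exactly. Their poses are not given: they have to be found in the camera images.
- shaker: Beige low bench shaker, fixed to the table, 280 (its x) x 380 (its y) x 105 mm high. Origin on the table under the machine; its x axis points away from the operator (rear), y to the left, z up. Casing spans x -130..150, y -190..190 mm. The guard covers y -58..178; the side deck with the hook is the flat strip y -190..-65 mm, top at z 105 mm. A clear-windowed guard lies over a well of capped vials.
- hook (a joint): Angle of the hook about its vertical pivot, rad. 0: hook points to the shaker's -y (out over the side); it swings clockwise seen from above; 1.571: points to the shaker's -x (front) and rests in its catch (stop). Starts 0 to 0.6. Stays where left (friction 0.04 N m).
- hook_pivot (a point): Pivot of the hook: on the vertical pivot axis, 2 mm above the deck, at (0, -115, 107) mm in the shaker's frame.
- hook_knob (a point): Centre of the top end of the hook's black upright knob: a cylinder 16 mm in diameter and 42 mm tall that stands on the hook's flat steel bar (bar 14 mm wide, 6 mm thick, top 15 mm above the deck, 115 mm long from the pivot) 75 mm from the pivot axis. Knob top is 57 mm above the deck, 162 mm above the table.
- catch (a point): Middle of the steel catch on the deck near its front edge, a C-shaped jaw open to the shaker's -y that takes the end of the hook's bar; at (-110, -115, 115) mm in the shaker's frame; 16 x 34 mm in plan, 21 mm above the deck.
- guard (a joint): Opening angle of the guard (a 230 x 236 x 12 mm hinged frame with a clear window), rad: 0 shut (lying flat), grows as the front edge rises; stop at 1.31. No spring or friction to speak of: its weight (0.4 to 0.9 kg) shuts it from any angle. 50 degrees is 0.873.
- guard_hinge (a point): Middle of the guard's hinge axis, which runs along the shaker's y at the rear of the guard: (110, 60, 112) mm in the shaker's frame.
- guard_bar (a point): Middle of the guard's front bar: a straight round steel bar 12 mm thick, 110 mm long along the shaker's y, held by two side rods 110 mm apart, parallel to the guard's front edge and 45 mm in front of it (35 mm in front of the casing), 275 mm from the hinge axis in the guard's mid plane; 112 mm above the table when shut. Its height is 112 + 275 sin(angle) mm: about 323 mm at 50 degrees.
- amber_bottle: Bystander: closed amber bottle, 64 mm in diameter, 150 mm tall, left of the shaker. Origin at the centre of the underside.
- jar: Bystander: closed jar, 52 mm in diameter, 75 mm tall, right of the shaker. Origin at the centre of the underside.
- beaker: Bystander: empty open beaker, 70 mm in diameter, 90 mm tall, left of the shaker. Origin at the centre of the underside.
- tip_box: Bystander: grey box 70 x 110 x 50 mm in front of the shaker on the right. Origin at the centre of the underside.
- weight: Bystander: brass weight 36 mm in diameter, 46 mm tall, left of the shaker. Origin at the centre of the underside.
- vial: Bystander: small closed vial, 24 mm in diameter, 45 mm tall, standing on the rear of the shaker's side deck. Origin at the centre of the underside.
- mouse: Bystander: black computer mouse 100 x 58 x 30 mm in front of the shaker. Origin at the centre of the underside.

How it is judged:
By the outcome, as a careful person would: the job done as asked, in the order asked, and still so for the second after the job is handed in, while the arm keeps its last pose, push and grip.
It also fails if it takes over 58 s, if anything falls off the work surface, if the arm or the gripper's body presses on something with over 40 N, if the wrist force passes 120 N, or if a joint passes its speed limit or range.

## Working session

There is one attempt and no reset: what is moved stays moved. The work goes in short steps, Python scripts to look and compute and a tool call to move; the robot and the scene stay as the last step left them, time stands still between calls to the robot, and variables do not carry over. Pictures are saved under pics/ and viewed, and the job is handed in when it is done.

Besides the shell and the picture viewer there is one more tool, called after "Request:" as name(argument=value, ...), one argument or row to a line, values as JSON. servo_tool: Moves the arm, as the interface text tells. Its arguments: {"type":"object","properties":{"motion":{"type":"array","items":{"type":"array","items":{"type":"number"}}},"grip_force":{"type":"number"}},"required":["motion"]}

```bash
ls; mkdir -p pics; python3 - <<'E'
from station import ctrl
import cv2
s=ctrl.state();print(s)
for n in("scene","top"):
    im=ctrl.camera(n);cv2.imwrite(f"pics/{n}0.png",im[:,:,::-1])
    c=ctrl.get_calibration(n);print(n,c)
print(ctrl.get_calibration("wrist"))
E
```

```text
pics
{'time': 0.0, 'joints': array([9.82249246e-01, 4.87411436e-02, 9.75565285e-02, 1.62197777e+00,
       3.00884490e-07, 1.44300488e+00]), 'joint_velocities': array([ 3.94091047e-04,  1.21347846e-03, -1.86937446e-03, -2.36063958e-03,
        7.17100556e-04,  9.58388723e-05]), 'tau': array([-1.18857297e-04, -3.38779736e+01,  3.20016825e+01,  2.02091335e-02,
       -1.18069092e-04,  2.07260705e-06]), 'tcp_pos': array([0.23309067, 0.46973133, 0.23010143]), 'tool_rot': array([ 0.35958421,  1.54126536, -0.36309054]), 'contact_force': array([-1.16099647,  0.25813874, -0.18920107]), 'moment': array([ 0.00183386, -0.03697233, -0.07063848]), 'opening': 0.9962442079888288}
scene {'mtx': array([[572.8850962 ,   0.        , 324.97817022],
       [  0.        , 572.8850962 , 240.13385066],
       [  0.        ,   0.        ,   1.        ]]), 'dist_coeffs': array([-0.00224848,  0.        ,  0.        ,  0.        ,  0.        ]), 'R': array([[-0.55633975,  0.83087631, -0.01142982],
       [ 0.67733507,  0.44547748, -0.58546308],
       [-0.48135568, -0.3334582 , -0.81061849]]), 't': array([ 0.29
[... 395 characters left out ...]
[ 0.16307513,  0.00574254, -0.98659694]]), 't': array([0.04886869, 0.60231187, 1.3583664 ])}
{'mtx': array([[379.06315692,   0.        , 317.18876724],
       [  0.        , 379.06315692, 243.14044245],
       [  0.        ,   0.        ,   1.        ]]), 'dist_coeffs': array([-0.03946127,  0.        ,  0.        ,  0.        ,  0.        ]), 'T_tool_cam': array([[-6.10965613e-05, -2.98932178e-01,  9.54274357e-01,
        -1.42463005e-01],
       [ 9.99999782e-01, -6.45922643e-04, -1.38315059e-04,
        -9.26543210e-05],
       [ 6.57734237e-04,  9.54274141e-01,  2.98932152e-01,
        -7.66968806e-02],
       [ 0.00000000e+00,  0.00000000e+00,  0.00000000e+00,
         1.00000000e+00]])}
```

View pics/scene0.png

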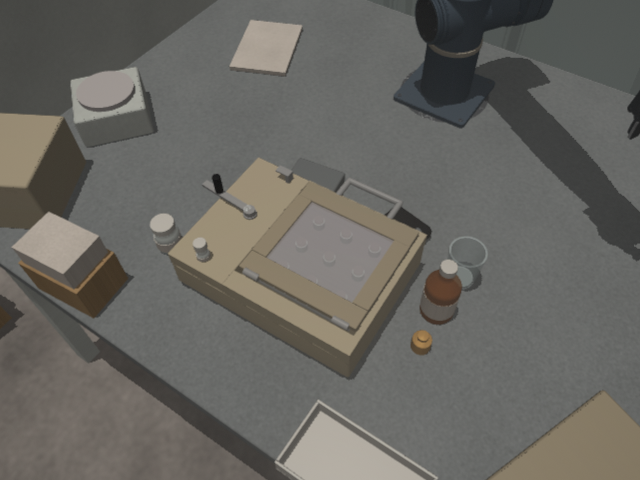

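View pics/top0.png

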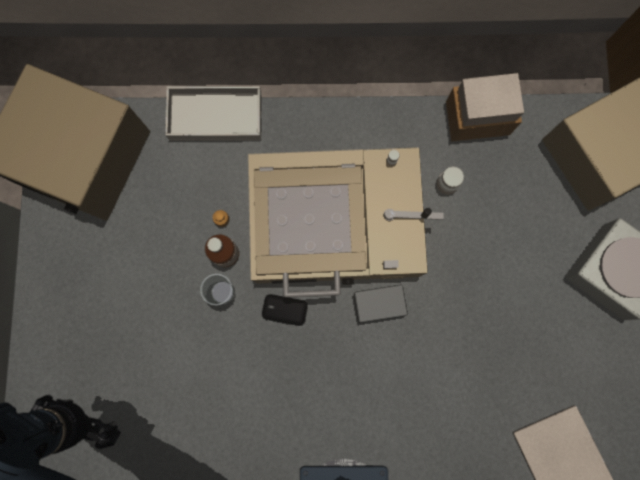

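```bash
python3 - <<'E'
import cv2
im=cv2.imread("pics/top0.png")
cv2.imwrite("pics/top0_a.png",cv2.resize(im[135:335,190:470],None,fx=2.85,fy=2.85,interpolation=cv2.INTER_CUBIC))
im=cv2.imread("pics/scene0.png")
cv2.imwrite("pics/scene0_a.png",cv2.resize(im[140:380,140:460],None,fx=2.5,fy=2.5,interpolation=cv2.INTER_CUBIC))
E
```

```text
(no output)
```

View pics/top0_a.png

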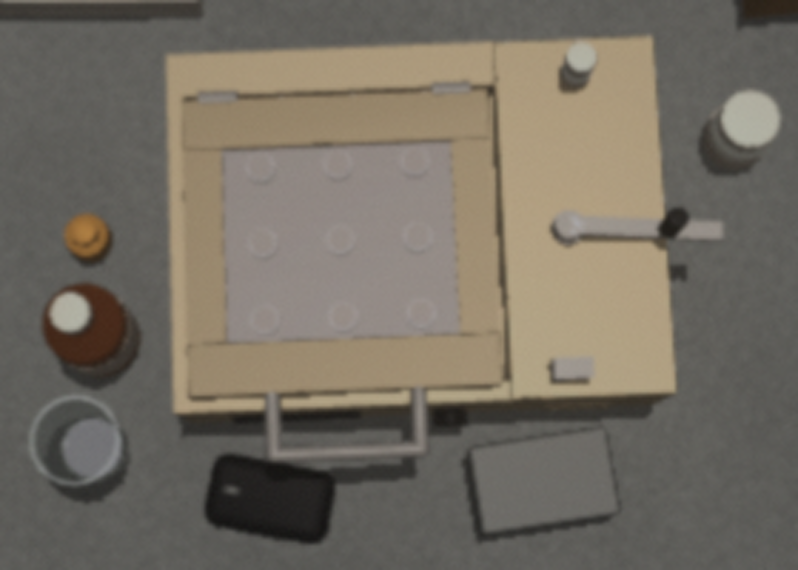

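View pics/scene0_a.png

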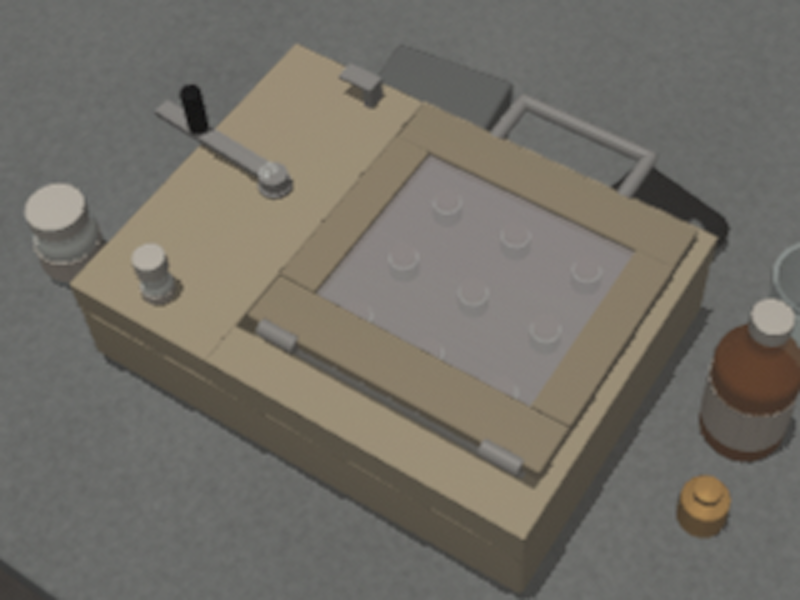

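```bash
cat > h.py <<'E'
import numpy as np,cv2
from scipy.optimize import least_squares
from scipy.spatial.transform import Rotation as Rn
from station import ctrl
def proj(n,X):
    c=ctrl.get_calibration(n)
    return cv2.projectPoints(np.atleast_2d(X).astype(float),cv2.Rodrigues(c["R"])[0],c["t"],c["mtx"],c["dist_coeffs"])[0][:,0]
def ray(n,uv,z):
    c=ctrl.get_calibration(n)
    p=cv2.undistortPoints(np.array([[uv]],float),c["mtx"],c["dist_coeffs"])[0,0]
    d=c["R"].T@np.array([p[0],p[1],1]);o=-c["R"].T@c["t"]
    return o+d*(z-o[2])/d[2]
def S2W(p,X):
    X=np.atleast_2d(X);c,s=np.cos(p[2]),np.sin(p[2])
    return np.c_[p[0]+c*X[:,0]-s*X[:,1],p[1]+s*X[:,0]+c*X[:,1],X[:,2]]
E
python3 - <<'E'
from h import *
C=np.array([[150,190,105],[150,-190,105],[-130,-190,105],[-130,190,105],[-165,115,112],[-165,5,112]])/1000.
t=np.array([(166,56),(653,37),(675,392),(175,412),(274,456),(422,452)])/2.85+[190,135]
s=np.array([(524,531),(75,285),(296,45),(716,238),(651,155),(527,100)])/2.5+140
f=lambda p,d=0:np.r_[proj("top",S2W(p,C))-t,proj("scene",S2W(p,C))-s]
r=least_squares(lambda p:f(p).ravel(),[.5,0,0]);p=r.x;print(p);print(f(p).round(1))
for q in(slice(0,6),slice(6,12)):
    print(least_squares(lambda p:f(p)[q].ravel(),[.5,0,0]).x)
print("bar mid",S2W(p,[-.165,.06,.112]),"piv",S2W(p,[0,-.115,.107]),"catch",S2W(p,[-.11,-.115,.115]))
kt=ray("top",np.array([681,213])/2.85+[190,135],.162);ks=ray("scene",np.array([190,91])/2.5+140,.162)
print("knob",kt,ks)
pv=S2W(p,[0,-.115,.107])[0]
for k in(kt,ks):
    d=k-pv;print(np.hypot(d[0],d[1]),"angle",-(np.arctan2(d[1],d[0])-p[2]+np.pi/2))
np.save("p.npy",p)
for n,uv,z in(("mouse",(270,498),.03),("tipbox c",(543,482),.05),("vial",(580,56),.15),("jar",(751,120),.075)):
    print(n,ray("top",np.array(uv)/2.85+[190,135],z))
print(Rn.from_rotvec(ctrl.state()["tool_rot"]).as_matrix())
E
```

```text
[0.6301222  0.01223923 0.03619895]
[[-1.3  0.3]
 [-1.3 -0.2]
 [-0.4  0.8]
 [-1.6  1.1]
 [-1.2  0.2]
 [-1.5 -0.5]
 [-0.1  2.3]
 [-3.4 -1.8]
 [-0.7 -2.5]
 [ 0.5 -1.9]
 [-0.9 -0.2]
 [-1.6 -0.7]]
[0.63070496 0.00951788 0.03477037]
[0.63000668 0.01436539 0.0369273 ]
bar mid [[0.46305883 0.0662284  0.112     ]] piv [[ 0.63428417 -0.10268543  0.107     ]] catch [[ 0.52435623 -0.10666645  0.115     ]]
knob [ 0.63476512 -0.1826054   0.162     ] [ 0.63221992 -0.17501964  0.162     ]
0.07992141343308812 angle 0.030181068138257716
0.07236365430511031 angle 0.06472879351935923
mouse [0.43395396 0.12672652 0.03      ]
tipbox c [ 0.44445183 -0.08748506  0.05      ]
vial [ 0.75821008 -0.11279988  0.15      ]
jar [ 0.72708324 -0.25492086  0.075     ]
[[-1.19976068e-03  4.44688124e-01  8.95684673e-01]
 [-1.81555359e-03  8.95682872e-01 -4.44689662e-01]
 [-9.99997632e-01 -2.15968470e-03 -2.67249975e-04]]
```

Request:
servo_tool(
  motion=[
    [0, -0.01, 0.016, 2, 0],
    [0, -0.03, 0.048, 5, 0],
    [0, -0.06, 0.096, 10, 0],
    [0, -0.09, 0.144, 15, 0],
    [0, -0.12, 0.192, 20, 0],
    [0, -0.15, 0.24, 25, 0],
    [0, -0.18, 0.288, 30, 0],
    [0, -0.21, 0.336, 35, 0],
    [0, -0.24, 0.384, 40, 0],
    [0, -0.27, 0.432, 45, 0],
    [0, -0.3, 0.48, 50, 0],
    [0, -0.33, 0.528, 55, 0],
    [0, -0.36, 0.576, 60, 0],
    [0, -0.385, 0.616, 63, 0],
    [0, -0.398, 0.638, 64, 0],
    [0, -0.404, 0.646, 64, 0],
    [0, -0.404, 0.646, 64, 0],
    [0, -0.404, 0.646, 64, 0],
  ],
)

```text
time: 2.35
tcp_pos: [0.6319, -0.1779, 0.2318]
tool_rot: [1.214, 1.207, -1.214]
contact_force: [0.5, 0.5, 0.2]
opening: 0.998
```

```bash
python3 - <<'E'
from h import *
s=ctrl.state();print(s["time"],s["tcp_pos"],s["joints"]);print(Rn.from_rotvec(s["tool_rot"]).as_matrix().round(4))
np.save("w1.npy",np.r_[s["tcp_pos"],s["tool_rot"]])
for n in("wrist","top"):cv2.imwrite(f"pics/{n}1.png",ctrl.camera(n)[:,:,::-1])
E
```

```text
2.35 [ 0.63188193 -0.17793619  0.2318055 ] [-3.76706924e-01  4.11245585e-01  5.27267705e-01  1.68702516e+00
  2.68881508e-04  1.20025890e+00]
[[-1.0e-04  1.0e+00 -6.2e-03]
 [ 3.0e-04 -6.2e-03 -1.0e+00]
 [-1.0e+00 -1.0e-04 -3.0e-04]]
```

View pics/wrist1.png

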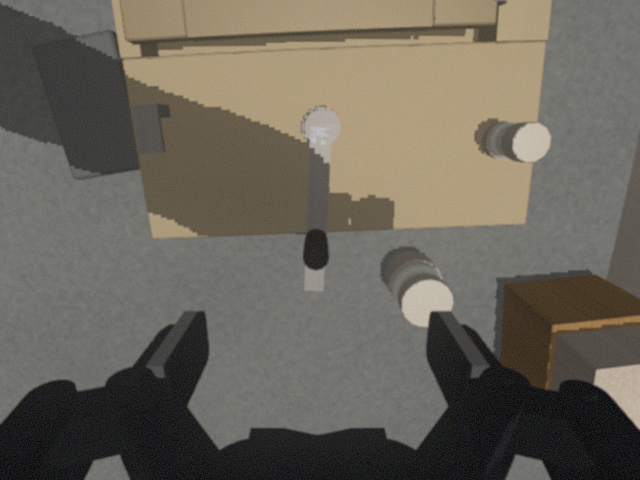

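```bash
cat >> h.py <<'E'
def wray(w,uv,z):
    c=ctrl.get_calibration("wrist");T=c["T_tool_cam"];R=Rn.from_rotvec(w[3:]).as_matrix()
    p=cv2.undistortPoints(np.array([[uv]],float),c["mtx"],c["dist_coeffs"])[0,0]
    d=R@T[:3,:3]@np.array([p[0],p[1],1]);o=w[:3]+R@T[:3,3]
    return o+d*(z-o[2])/d[2]
E
python3 - <<'E'
from h import *
w=np.load("w1.npy");p=np.load("p.npy")
for n,uv,z in(("knobtop",(316,257),.162),("pivot",(321,122),.125),("barend",(314,290),.12),("FRcorner",(152,237),.105),("RRcorner",(527,222),.105),("catch",(150,128),.126),("vialtop",(532,142),.15)):print(n,wray(w,uv,z))
print(S2W(p,np.array([[0,-75-115,162],[0,-115,125],[-130,-190,105],[150,-190,105],[-110,-115,126]])/1e3))
im=cv2.imread("pics/wrist1.png")
cv2.imwrite("pics/w1a.png",cv2.resize(im[90:310,220:420],None,fx=2.7,fy=2.7))
E
```

```text
knobtop [ 0.63086598 -0.17654987  0.162     ]
pivot [ 0.63446622 -0.09971973  0.125     ]
barend [ 0.62893166 -0.21700769  0.12      ]
FRcorner [ 0.50817093 -0.18016988  0.105     ]
RRcorner [ 0.78693997 -0.17040989  0.105     ]
catch [ 0.52611057 -0.10205481  0.126     ]
vialtop [ 0.75672627 -0.11098273  0.15      ]
[[ 0.6369985  -0.1776363   0.162     ]
 [ 0.63428417 -0.10268543  0.125     ]
 [ 0.50708366 -0.18234113  0.105     ]
 [ 0.78690023 -0.17220764  0.105     ]
 [ 0.52435623 -0.10666645  0.126     ]]
```

View pics/w1a.png

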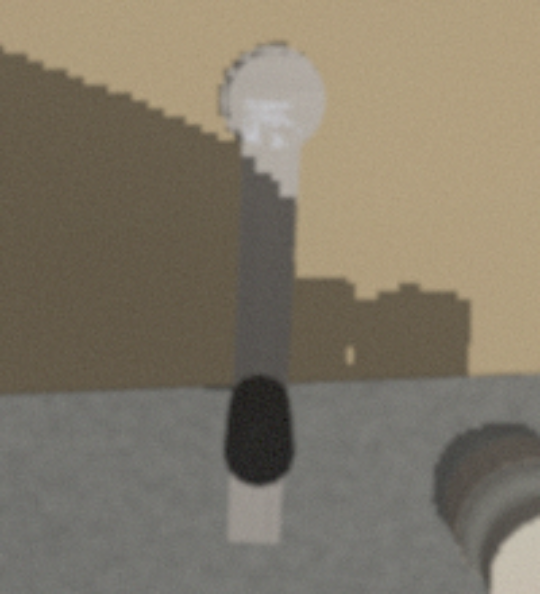

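Request:
servo_tool(
  motion=[
    [0.02, -0.001, -0.001, 0, 0],
    [0.05, -0.001, -0.001, 0, 0],
    [0.08, -0.001, -0.001, 0, 60],
    [0.102, -0.001, -0.001, 0, 100],
    [0.102, -0.001, -0.001, 0, 160],
    [0.102, -0.001, -0.001, 0, 220],
    [0.102, -0.001, -0.001, 0, 255],
    [0.102, -0.001, -0.001, 0, 255],
    [0.102, -0.001, -0.001, 0, 255],
    [0.102, -0.001, -0.001, 0, 255],
    [0.102, -0.001, -0.001, 0, 255],
  ],
  grip_force=30,
)

```text
time: 3.82
tcp_pos: [0.632, -0.1776, 0.1307]
tool_rot: [1.215, 1.205, -1.213]
contact_force: [-1.6, 3.0, 4.9]
opening: 0.171
```

```bash
python3 - <<'E'
from h import *
s=ctrl.state();print(s["time"],s["tcp_pos"],s["contact_force"],s["opening"]);print(Rn.from_rotvec(s["tool_rot"]).as_matrix().round(4))
cv2.imwrite("pics/wrist2.png",ctrl.camera("wrist")[:,:,::-1])
p=np.load("p.npy");p[1]=.0142;np.save("p.npy",p)
piv=S2W(p,[0,-.115,0])[0];R=Rn.from_rotvec(s["tool_rot"]).as_matrix()
d0=s["tcp_pos"]-piv;a0=-(np.arctan2(d0[1],d0[0])-p[2]+np.pi/2);r=np.hypot(*d0[:2]);print("piv",piv,"r",r,"a0",a0)
for a in np.linspace(a0,np.pi/2,16):
    th=p[2]-np.pi/2-a
    X=piv[:2]+.075*np.array([np.cos(th),np.sin(th)])-s["tcp_pos"][:2]
    print(round(a,3),(R.T@np.r_[X,0]).round(4),round(np.degrees(a-a0),1))
E
```

```text
3.825 [ 0.63203944 -0.17758854  0.13072791] [-1.61024536  3.01432133  4.94109262] 0.17126356031750087
[[ 2.0e-03  1.0e+00 -6.6e-03]
 [ 1.0e-04 -6.6e-03 -1.0e+00]
 [-1.0e+00  2.0e-03 -1.0e-04]]
piv [ 0.63428417 -0.10072466  0.        ] r 0.0768966463270892 a0 0.06539462069699109
0.065 [ 0.      0.     -0.0019] 0.0
0.166 [-0.     -0.0075 -0.0024] 5.8
0.266 [-0.     -0.0149 -0.0037] 11.5
0.366 [-0.     -0.0221 -0.0058] 17.3
0.467 [-0.0001 -0.0291 -0.0085] 23.0
0.567 [-0.0001 -0.0358 -0.012 ] 28.8
0.668 [-0.0001 -0.0421 -0.016 ] 34.5
0.768 [-0.0001 -0.048  -0.0207] 40.3
0.868 [-0.0001 -0.0534 -0.026 ] 46.0
0.969 [-0.0001 -0.0582 -0.0318] 51.8
1.069 [-0.0001 -0.0624 -0.038 ] 57.5
1.169 [-0.0001 -0.066  -0.0446] 63.3
1.27 [-0.0001 -0.0689 -0.0516] 69.0
1.37 [-0.0001 -0.0711 -0.0588] 74.8
1.47 [-0.0001 -0.0725 -0.0662] 80.5
1.571 [-0.0001 -0.0732 -0.0737] 86.3
```

View pics/wrist2.png

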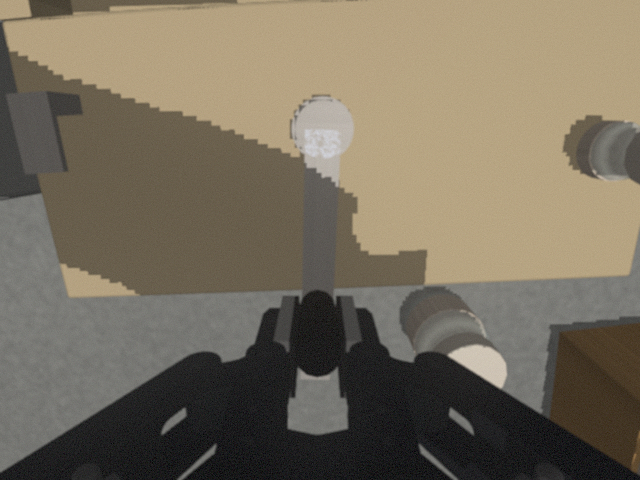

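Request:
servo_tool(
  motion=[
    [0, -0.004, -0.0002, 3, 255],
    [0, -0.0075, -0.0006, 6, 255],
    [0, -0.015, -0.002, 12, 255],
    [0, -0.022, -0.004, 17, 255],
    [0, -0.029, -0.007, 23, 255],
    [0, -0.036, -0.0105, 29, 255],
    [0, -0.042, -0.0145, 34, 255],
    [0, -0.048, -0.0195, 40, 255],
    [0, -0.0534, -0.025, 46, 255],
    [0, -0.058, -0.031, 52, 255],
    [0, -0.062, -0.037, 57, 255],
    [0, -0.066, -0.044, 62, 255],
    [0, -0.069, -0.051, 66, 255],
    [0, -0.069, -0.051, 66, 255],
    [0, -0.069, -0.051, 66, 255],
  ],
)

```text
time: 5.75
tcp_pos: [0.564, -0.1279, 0.1307]
tool_rot: [1.996, 0.413, -1.991]
contact_force: [1.1, -3.1, 5.3]
opening: 0.173
```

```bash
cat > st.py <<'E'
from h import *
import sys
s=ctrl.state();p=np.load("p.npy")
piv=S2W(p,[0,-.115,0])[0];R=Rn.from_rotvec(s["tool_rot"]).as_matrix()
d0=s["tcp_pos"]-piv;a0=-(np.arctan2(d0[1],d0[0])-p[2]+np.pi/2)
print(s["time"],s["tcp_pos"],s["joints"].round(2),s["contact_force"].round(1),s["opening"],"r",np.hypot(*d0[:2]),"a",a0%6.283);print(R.round(4))
e=R.T@(S2W(p,[-.075,-.115,0])[0]*[1,1,0]-s["tcp_pos"]*[1,1,0]);print("to end in tool",e.round(4))
for n in sys.argv[2:]:cv2.imwrite(f"pics/{n}{sys.argv[1]}.png",ctrl.camera(n)[:,:,::-1])
E
python3 st.py 3 wrist
```

```text
5.75 [ 0.5639988  -0.12787784  0.13065443] [-0.34  0.18  0.05  1.43 -0.    2.39] [ 1.1 -3.1  5.3] 0.17335848761187403 r 0.07534804066087329 a 1.2383307006137234
[[ 0.0031  0.4005 -0.9163]
 [-0.0027 -0.9163 -0.4005]
 [-1.      0.0037 -0.0017]]
to end in tool [-0.0001 -0.0243 -0.0055]
```

View pics/wrist3.png

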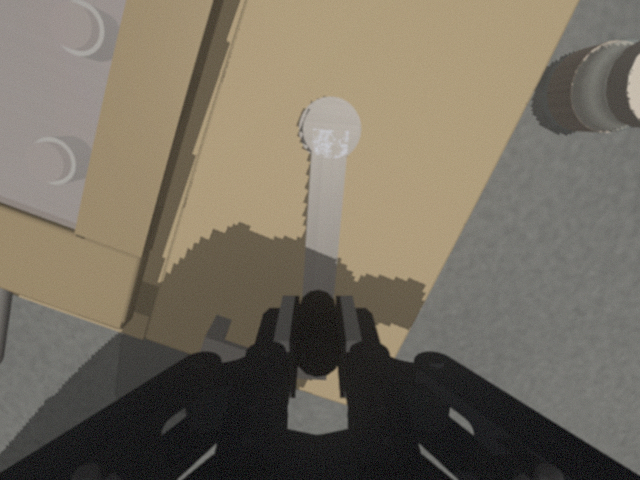

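Request:
servo_tool(
  motion=[
    [0, -0.004, -0.0003, 3, 255],
    [0, -0.008, -0.0006, 6, 255],
    [0, -0.012, -0.0012, 9, 255],
    [0, -0.016, -0.002, 12, 255],
    [0, -0.019, -0.0028, 14, 255],
    [0, -0.022, -0.0038, 16, 255],
    [0, -0.0245, -0.0046, 17, 255],
    [0, -0.0245, -0.0046, 17, 255],
  ],
)

```text
time: 6.8
tcp_pos: [0.5595, -0.1053, 0.1307]
tool_rot: [2.164, 0.117, -2.154]
contact_force: [2.6, -7.1, 4.9]
opening: 0.178
```

```bash
python3 st.py 4 wrist scene
```

```text
6.8 [ 0.55953318 -0.10529301  0.13065301] [-0.3   0.16  0.02  1.42 -0.    2.73] [ 2.6 -7.1  4.9] 0.1783452510755482 r 0.07489045521052248 a 1.5459570351334735
[[ 0.0051  0.1146 -0.9934]
 [-0.0063 -0.9934 -0.1146]
 [-1.      0.0069 -0.0043]]
to end in tool [-0.     -0.0019 -0.    ]
```

View pics/wrist4.png

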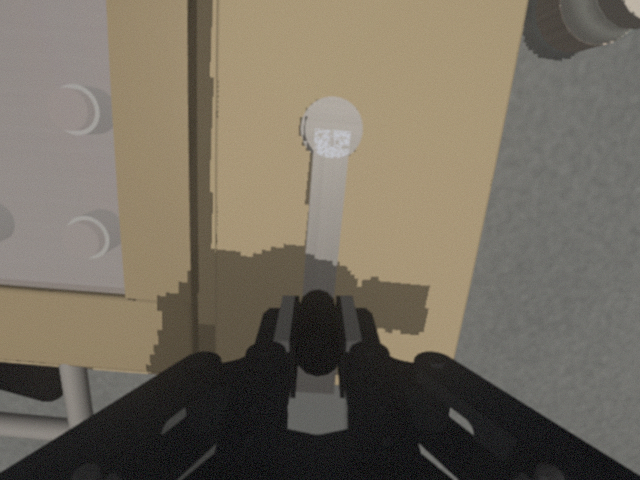

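Request:
servo_tool(
  motion=[
    [0, -0.001, 0, 0, 255],
    [0, -0.002, 0, 0, 255],
    [0, -0.003, 0, 0, 255],
    [0, -0.003, 0, 0, 255],
  ],
)

```text
time: 7.4
tcp_pos: [0.5595, -0.1052, 0.1307]
tool_rot: [2.163, 0.109, -2.152]
contact_force: [3.8, -13.3, 1.8]
opening: 0.173
```

```bash
python3 st.py 5
```

```text
7.4 [ 0.55954719 -0.10522976  0.13070899] [-0.3   0.15  0.01  1.42 -0.01  2.73] [  3.8 -13.3   1.8] 0.17284973005798074 r 0.07487263303523574 a 1.54678877795403
[[ 0.0057  0.1128 -0.9936]
 [-0.0118 -0.9935 -0.1128]
 [-0.9999  0.0123 -0.0043]]
to end in tool [-0.     -0.0018  0.    ]
```

Request:
servo_tool(
  motion=[
    [0, -0.002, 0, 0, 255],
    [0, -0.004, 0, 0, 255],
    [0, -0.004, 0, 0, 255],
  ],
)

```text
time: 7.78
tcp_pos: [0.5596, -0.1051, 0.1307]
tool_rot: [2.161, 0.098, -2.149]
contact_force: [4.9, -20.8, 0.9]
opening: 0.179
```

```bash
python3 st.py 5
```

```text
7.775 [ 0.559553   -0.10510263  0.13072545] [-0.29  0.15  0.01  1.42 -0.02  2.74] [  4.9 -20.8   0.9] 0.17934486656570325 r 0.07485929100561407 a 1.5484792826199967
[[ 0.0063  0.1105 -0.9939]
 [-0.0195 -0.9937 -0.1106]
 [-0.9998  0.0201 -0.0041]]
to end in tool [-0.     -0.0017  0.    ]
```

Request:
servo_tool(
  motion=[
    [0, 0.003, 0, 0, 255],
    [0, 0.006, 0, 0, 255],
    [0, 0.006, 0, 0, 220],
    [0, 0.006, 0, 0, 160],
    [0, 0.006, 0, 0, 130],
    [0, 0.006, 0, 0, 130],
    [0, 0.006, 0, 0, 130],
    [-0.01, 0.006, 0, 0, 130],
    [-0.04, 0.006, 0, 0, 130],
    [-0.08, 0.006, 0, 0, 130],
    [-0.1, 0.006, 0, 0, 130],
    [-0.1, 0.006, 0, 0, 130],
  ],
)

```text
time: 9.28
tcp_pos: [0.5585, -0.1015, 0.2326]
tool_rot: [2.167, 0.123, -2.155]
contact_force: [0.6, -0.9, -0.1]
opening: 0.486
```

```bash
python3 st.py 6 wrist scene top; python3 - <<'E'
from h import *
s=ctrl.state();np.save("w6.npy",np.r_[s["tcp_pos"],s["tool_rot"]])
im=cv2.imread("pics/scene6.png");cv2.imwrite("pics/scene6a.png",cv2.resize(im[140:320,180:420],None,fx=3.3,fy=3.3,interpolation=cv2.INTER_CUBIC))
E
```

```text
9.275 [ 0.55854035 -0.10146338  0.2325593 ] [-0.3   0.15  0.22  1.63  0.    2.73] [ 0.6 -0.9 -0.1] 0.48613945201842296 r 0.07574741855033484 a 1.5972426769742714
[[ 0.0056  0.1151 -0.9933]
 [-0.0017 -0.9934 -0.1151]
 [-1.      0.0023 -0.0054]]
to end in tool [ 0.      0.0021 -0.0006]
```

View pics/wrist6.png

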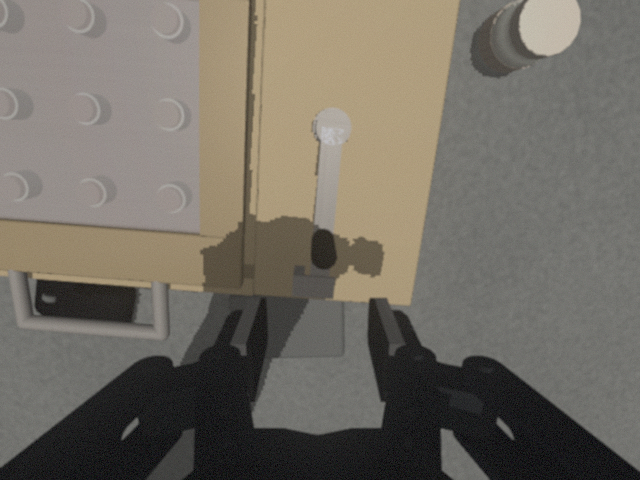

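View pics/scene6a.png

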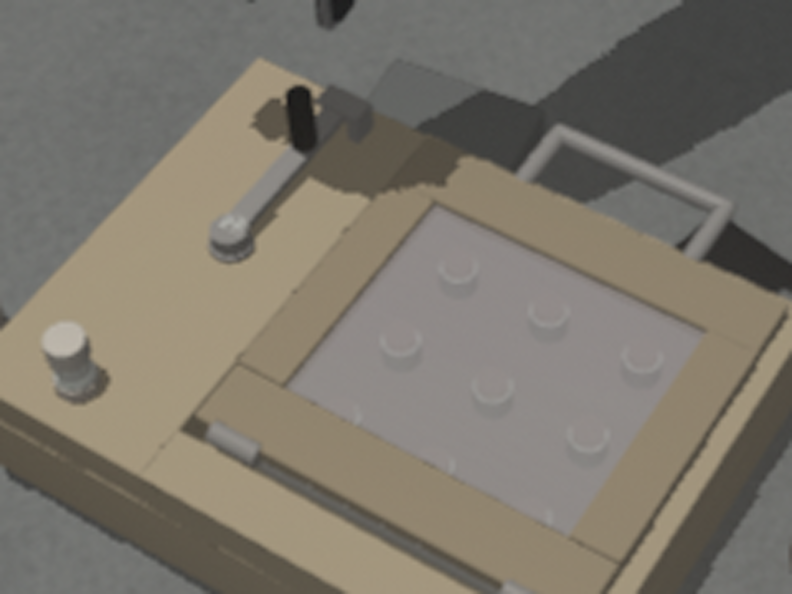

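```bash
python3 - <<'E'
from h import *
im=cv2.imread("pics/wrist6.png")
cv2.imwrite("pics/w6a.png",cv2.resize(im[95:315,230:430],None,fx=2.7,fy=2.7,interpolation=cv2.INTER_CUBIC))
cv2.imwrite("pics/w6b.png",cv2.resize(im[240:370,0:200],None,fx=4,fy=4,interpolation=cv2.INTER_CUBIC))
E
```

```text
(no output)
```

View pics/w6a.png

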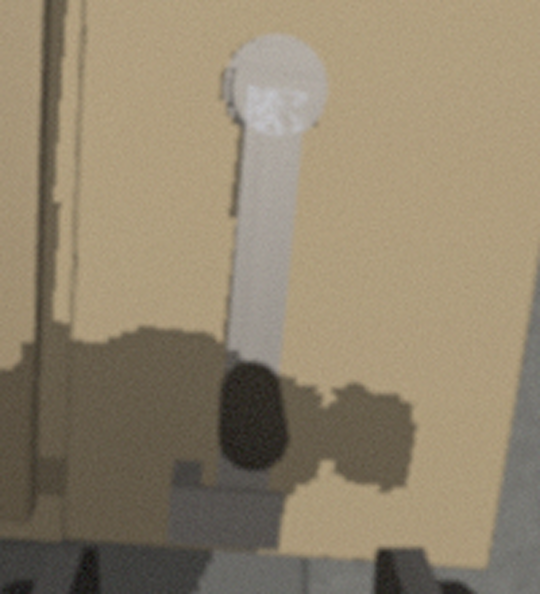

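View pics/w6b.png

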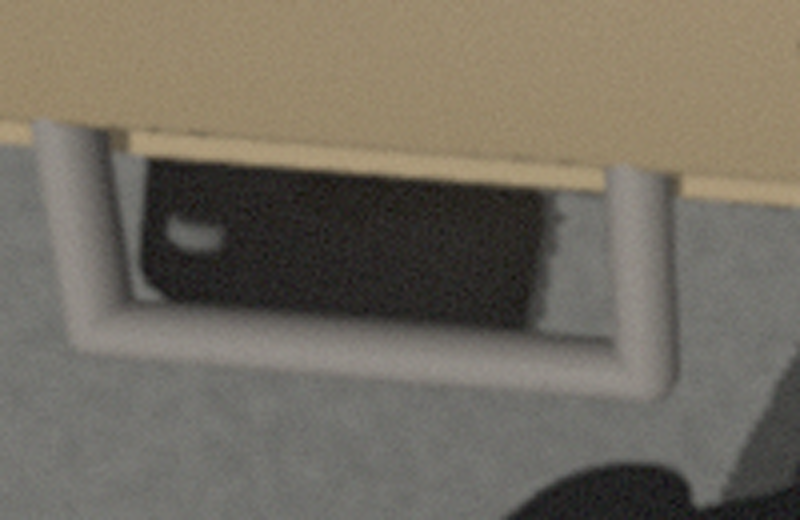

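```bash
python3 - <<'E'
from h import *
w=np.load("w6.npy");p=np.load("p.npy")
f=lambda u,v,z:wray(w,np.array([u,v])/2.7+[230,95],z)
a=f(273,150,.12);b=f(254.5,350,.12);d=b-a
s1=f(86,30,.105);s2=f(66,535,.105);q=s2-s1
e1=f(540,235,.105);e2=f(489,565,.105);g=e2-e1
print("hook az",np.arctan2(d[1],d[0])%6.2832,"seam",np.arctan2(q[1],q[0])%6.2832,"edge",np.arctan2(g[1],g[0])%6.2832,"exp",np.pi+p[2])
k=f(255,440,.162);pv=f(276,85,.125);dd=k-pv;print(k,pv,np.arctan2(dd[1],dd[0])%6.2832)
L=wray(w,(24.3,322.5),.112);Rr=wray(w,(161,332),.112);print("bar",L,Rr,(L+Rr)/2,np.hypot(*(L-Rr)[:2]))
v=L-Rr;print("bar dir minus 90",np.arctan2(v[1],v[0])-np.pi/2)
print("FRcorner",e2,f(489,565,.105),S2W(p,[-.13,-.19,.105]), "model bar",S2W(p,[-.165,.06,.112]))
s=ctrl.state();print(s["tcp_pos"])
E
```

```text
hook az 3.1723184548814296 seam 3.1714708810443915 edge 3.1906896218213285 exp 3.1777916037215683
[ 0.55871577 -0.10479144  0.162     ] [ 0.63221164 -0.10142314  0.125     ] 3.187405074704355
bar [0.45971883 0.12090755 0.112     ] [0.46525212 0.01152683 0.112     ] [0.46248548 0.06621719 0.112     ] 0.10952059330705018
bar dir minus 90 0.050544359595452004
FRcorner [ 0.50822426 -0.17971697  0.105     ] [ 0.50822426 -0.17971697  0.105     ] [[ 0.50708366 -0.18038036  0.105     ]] model bar [[0.46305883 0.06818917 0.112     ]]
[ 0.55664269 -0.10092978  0.22820691]
```

Request:
servo_tool(
  motion=[
    [0, -0.01, 0.004, -4, 175],
    [0, -0.03, 0.012, -13, 175],
    [0, -0.05, 0.021, -23, 175],
    [0, -0.07, 0.029, -33, 175],
    [0, -0.09, 0.037, -43, 175],
    [0, -0.11, 0.046, -53, 175],
    [0, -0.13, 0.054, -63, 175],
    [0, -0.15, 0.062, -73, 175],
    [0, -0.168, 0.07, -81, 175],
    [0, -0.176, 0.073, -86, 175],
    [0, -0.178, 0.074, -86, 175],
    [0, -0.178, 0.074, -86, 175],
    [0, -0.178, 0.074, -86, 175],
    [0, -0.178, 0.074, -86, 175],
  ],
)

```text
time: 11.18
tcp_pos: [0.4632, 0.0669, 0.2292]
tool_rot: [1.176, 1.23, -1.177]
contact_force: [0.5, -1.2, -0.9]
opening: 0.311
```

```bash
python3 - <<'E'
from h import *
cv2.imwrite("pics/wrist7.png",ctrl.camera("wrist")[:,:,::-1])
s=ctrl.state();np.save("w7.npy",np.r_[s["tcp_pos"],s["tool_rot"]])
print(s["time"],s["tcp_pos"],s["opening"],s["joints"].round(2),s["contact_force"]);print(Rn.from_rotvec(s["tool_rot"]).as_matrix().round(4))
E
```

```text
11.225 [0.46326789 0.06691357 0.22923346] 0.31545480708074564 [ 0.   -0.1  -0.05  1.62 -0.    1.53] [-0.70178934  0.26731837  0.19790443]
[[-1.00e-04  9.99e-01  4.45e-02]
 [-0.00e+00  4.45e-02 -9.99e-01]
 [-1.00e+00 -1.00e-04  0.00e+00]]
```

View pics/wrist7.png

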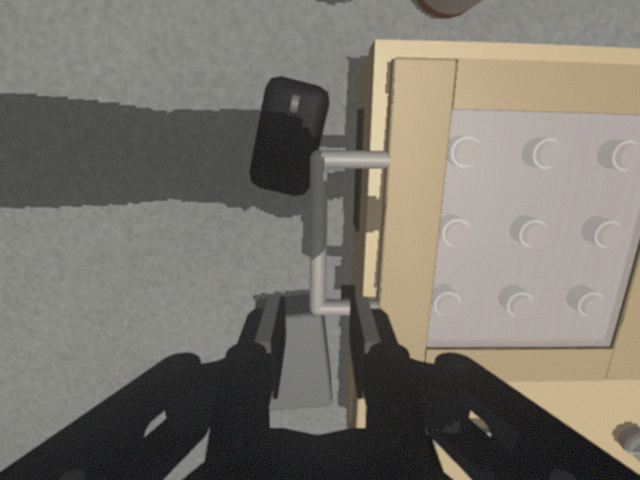

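```bash
python3 - <<'E'
from h import *
w=np.load("w7.npy")
L=wray(w,(318.5,158),.112);r=wray(w,(318,306),.112);print(L,r,(L+r)/2,np.hypot(*(L-r)[:2]))
E
```

```text
[0.46138471 0.12196292 0.112     ] [0.46593693 0.01213999 0.112     ] [0.46366082 0.06705145 0.112     ] 0.10991723448509029
```

Request:
servo_tool(
  motion=[
    [0.02, 0, 0, 0, 175],
    [0.05, 0, 0, 0, 175],
    [0.08, 0, 0, 0, 175],
    [0.11, 0, 0, 0, 175],
    [0.13, 0, 0, 0, 175],
    [0.135, 0, 0, 0, 175],
    [0.135, 0, 0, 0, 175],
    [0.135, 0, 0, 0, 200],
    [0.135, 0, 0, 0, 230],
    [0.135, 0, 0, 0, 255],
    [0.135, 0, 0, 0, 255],
    [0.135, 0, 0, 0, 255],
    [0.135, 0, 0, 0, 255],
  ],
  grip_force=50,
)

```text
time: 12.85
tcp_pos: [0.4638, 0.0672, 0.0958]
tool_rot: [1.177, 1.229, -1.175]
contact_force: [-1.7, 0.4, 5.2]
opening: 0.117
```

```bash
python3 - <<'E'
from h import *
cv2.imwrite("pics/wrist8.png",ctrl.camera("wrist")[:,:,::-1])
s=ctrl.state()
print(s["time"],s["tcp_pos"],s["opening"],s["joints"].round(2),s["contact_force"]);R=Rn.from_rotvec(s["tool_rot"]).as_matrix();print(R.round(4))
p=np.load("p.npy")
for t in range(0,51,5):
    c,sn=np.cos(np.radians(t)),np.sin(np.radians(t))
    d=np.array([.275*(1-c),0,.275*sn]);d=S2W([0,0,p[2]],d)[0]
    print(t,(R.T@d).round(4))
E
```

```text
12.9 [0.46377507 0.06715905 0.09575896] 0.11602172893285656 [ 0.   -0.09 -0.3   1.35 -0.    1.53] [-2.07873376 -0.33839261  5.93944384]
[[ 1.90e-03  9.99e-01  4.51e-02]
 [-2.00e-04  4.51e-02 -9.99e-01]
 [-1.00e+00  1.90e-03  2.00e-04]]
0 [0. 0. 0.]
5 [-0.024   0.0011  0.    ]
10 [-0.0477  0.0043  0.    ]
15 [-0.0712  0.0095  0.0001]
20 [-0.094   0.0168  0.0002]
25 [-0.1162  0.026   0.0003]
30 [-0.1374  0.0371  0.0004]
35 [-0.1576  0.05    0.0005]
40 [-0.1766  0.0647  0.0006]
45 [-0.1943  0.0809  0.0008]
50 [-0.2105  0.0986  0.0009]
```

View pics/wrist8.png

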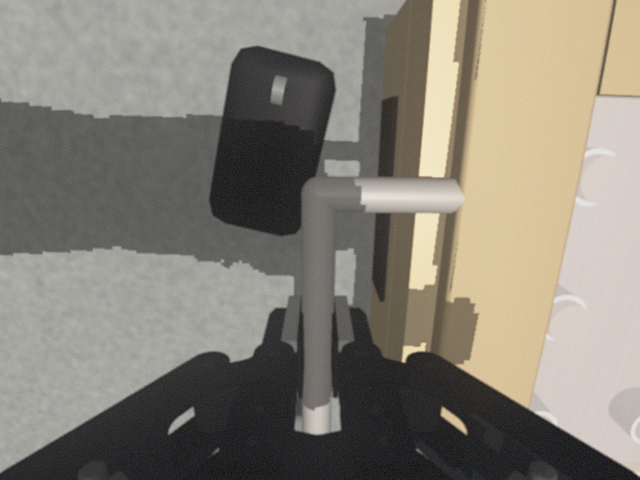

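Request:
servo_tool(
  motion=[
    [-0.005, 0, 0, 0, 255],
    [-0.012, 0.0003, 0, 0, 255],
    [-0.024, 0.0011, 0, 0, 255],
    [-0.036, 0.0025, 0, 0, 255],
    [-0.0477, 0.0043, 0, 0, 255],
    [-0.0595, 0.0067, 0, 0, 255],
    [-0.0712, 0.0095, 0, 0, 255],
    [-0.083, 0.013, 0, 0, 255],
    [-0.094, 0.0168, 0, 0, 255],
    [-0.094, 0.0168, 0, 0, 255],
    [-0.094, 0.0168, 0, 0, 255],
  ],
)

```text
time: 14.28
tcp_pos: [0.4789, 0.0677, 0.188]
tool_rot: [1.174, 1.231, -1.178]
contact_force: [-2.5, -3.2, -2.3]
opening: 0.118
```

```bash
python3 st.py 9 wrist scene
```

```text
14.275 [0.47894775 0.06774404 0.18801155] [ 0.   -0.06 -0.1   1.54 -0.    1.53] [-2.5 -3.2 -2.3] 0.1180786289729051 r 0.2291530214558429 a 2.4327420601222505
[[-2.20e-03  9.99e-01  4.53e-02]
 [-7.00e-04  4.53e-02 -9.99e-01]
 [-1.00e+00 -2.20e-03  6.00e-04]]
to end in tool [-1.000e-04  7.250e-02  1.746e-01]
```

View pics/wrist9.png

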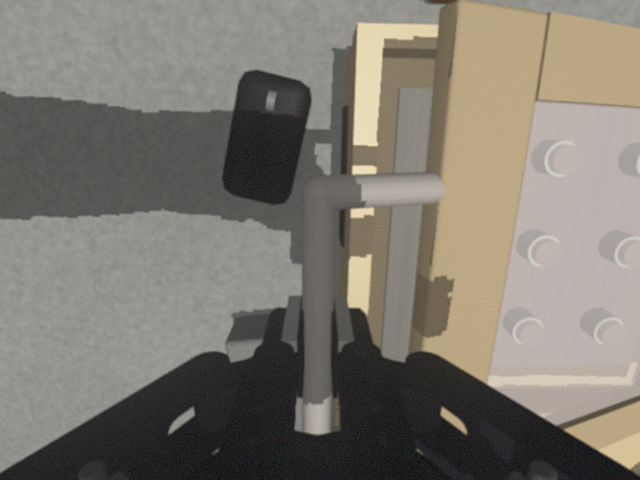

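View pics/scene9.png

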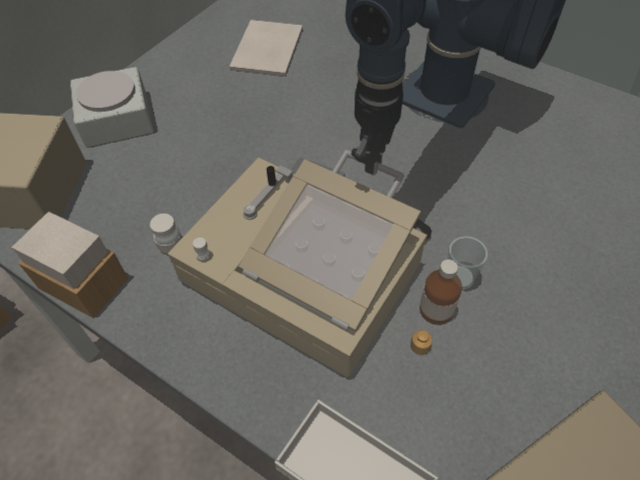

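Request:
servo_tool(
  motion=[
    [-0.006, 0.002, 0, 0, 255],
    [-0.0115, 0.0044, 0, 0, 255],
    [-0.0222, 0.0092, 0, 0, 255],
    [-0.033, 0.0145, 0, 0, 255],
    [-0.0434, 0.0203, 0, 0, 255],
    [-0.0537, 0.0265, 0, 0, 255],
    [-0.0636, 0.0332, 0, 0, 255],
    [-0.0733, 0.0403, 0, 0, 255],
    [-0.0826, 0.0479, 0, 0, 255],
    [-0.0916, 0.0558, 0, 0, 255],
    [-0.1003, 0.0641, 0.0005, 0, 255],
    [-0.1085, 0.0728, 0.0005, 0, 255],
    [-0.1125, 0.0773, 0.0005, 0, 255],
    [-0.1165, 0.0818, 0.0005, 0, 255],
    [-0.1165, 0.0818, 0.0005, 0, 255],
    [-0.1165, 0.0818, 0.0005, 0, 255],
    [-0.1165, 0.0818, 0.0005, 0, 255],
  ],
)

```text
time: 16.5
tcp_pos: [0.5594, 0.0705, 0.3089]
tool_rot: [1.175, 1.229, -1.177]
contact_force: [-11.0, -4.5, 9.2]
opening: 0.12
```

```bash
python3 st.py 10 wrist scene top; python3 - <<'E'
from h import *
s=ctrl.state();np.save("w10.npy",np.r_[s["tcp_pos"],s["tool_rot"]])
p=np.load("p.npy");print(s["tcp_pos"],s["joint_velocities"].round(3))
g0=np.array([.46377,.06716,.09576]);d=s["tcp_pos"]-g0
h=S2W(p,[.11,.06,.112])[0];u=np.array([np.cos(p[2]),np.sin(p[2]),0])
dz=d[2];dx=d@u;print(dx,dz,"ang z",np.degrees(np.arcsin(dz/.275)),"ang x",np.degrees(np.arccos(1-dx/.275)),"chord",np.degrees(2*np.arctan2(dx,dz)))
E
```

```text
16.5 [0.55938577 0.0705279  0.30887302] [ 0.01  0.19  0.41  1.79 -0.    1.53] [-11.   -4.5   9.2] 0.12023959532155831 r 0.18691498050729072 a 2.7653164052036887
[[-0.00e+00  9.99e-01  4.51e-02]
 [-1.60e-03  4.51e-02 -9.99e-01]
 [-1.00e+00 -1.00e-04  1.60e-03]]
to end in tool [ 0.0003 -0.0079  0.1738]
[0.55938265 0.07050047 0.30888975] [ 0.     0.002 -0.    -0.003 -0.003  0.002]
0.0956709088002292 0.21312974970193022 ang z 50.80659850686827 ang x 49.29944207868842 chord 48.34926511055581
```

View pics/wrist10.png

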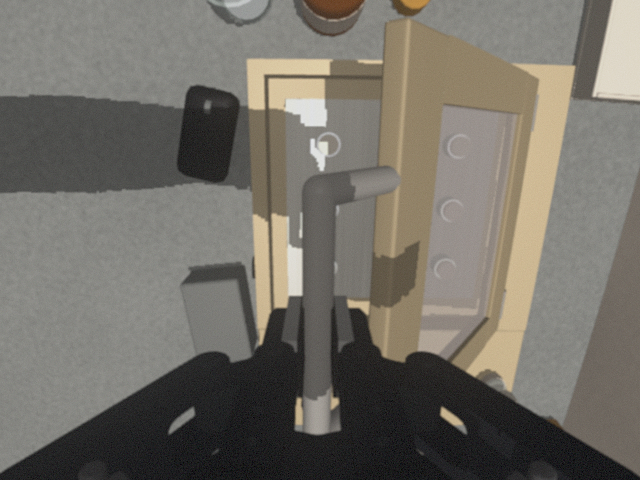

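View pics/scene10.png

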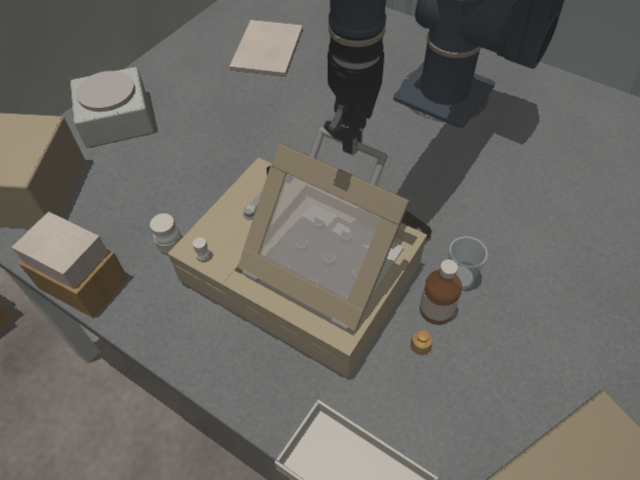

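View pics/top10.png

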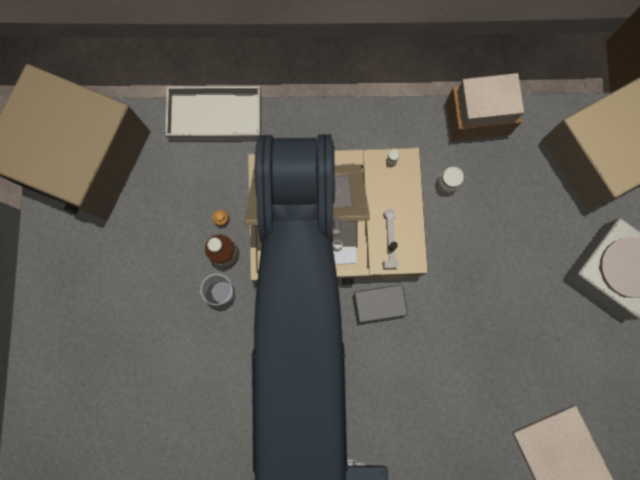

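```bash
python3 - <<'E'
from h import *
p=np.load("p.npy")
im=cv2.imread("pics/scene10.png")
def g(t,pts): # pts: (dist from hinge, y, offset normal)
    o=[]
    for r,y,n in pts:
        c,s=np.cos(t),np.sin(t);o.append([.11-r*c+n*s,y,.112+r*s+n*c])
    return S2W(p,np.array(o))
pts=[(.275,.115,0),(.275,.005,0),(.23,.178,.006),(.23,-.058,.006)]
for d in(46,48,50,52,54):print(d,((proj("scene",g(np.radians(d),pts))-[230,120])*4).round(0).tolist())
cv2.imwrite("pics/s10a.png",cv2.resize(im[120:260,230:430],None,fx=4,fy=4,interpolation=cv2.INTER_CUBIC))
a=cv2.imread("pics/wrist8.png")[160:240,280:480];b=cv2.imread("pics/wrist10.png")[160:240,280:480]
cv2.imwrite("pics/cmp.png",cv2.resize(np.vstack([a,b]),None,fx=3.5,fy=3.5,interpolation=cv2.INTER_CUBIC))
E
```

```text
46 [[630.0, 144.0], [386.0, 41.0], [727.0, 318.0], [210.0, 88.0]]
48 [[623.0, 143.0], [376.0, 39.0], [722.0, 319.0], [201.0, 88.0]]
50 [[615.0, 144.0], [366.0, 38.0], [716.0, 321.0], [191.0, 88.0]]
52 [[606.0, 145.0], [356.0, 38.0], [709.0, 324.0], [181.0, 89.0]]
54 [[597.0, 146.0], [345.0, 39.0], [702.0, 328.0], [171.0, 90.0]]
```

View pics/s10a.png

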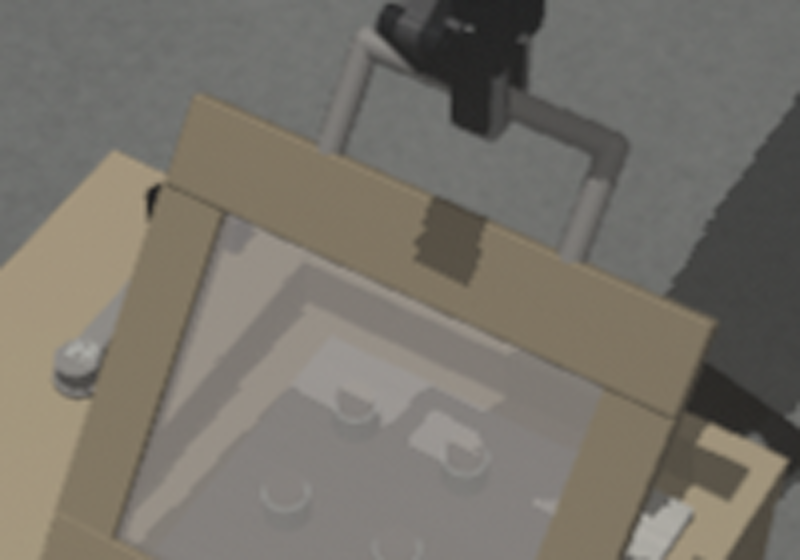

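View pics/cmp.png

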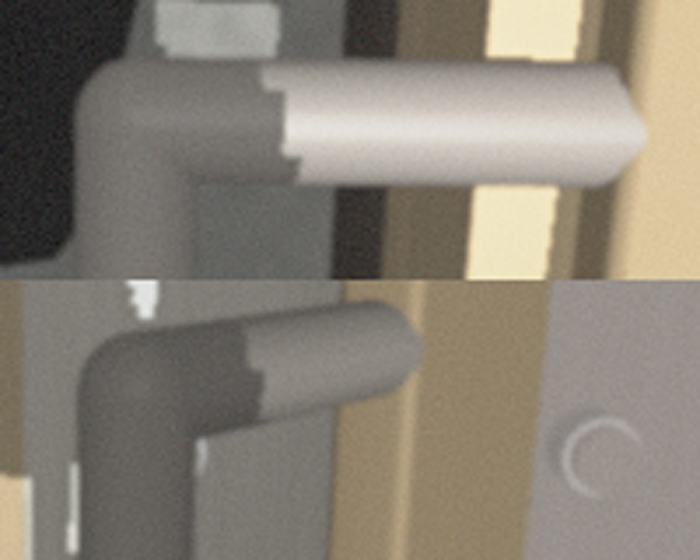

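Request:
servo_tool(
  motion=[
    [-0.001, -0.001, 0, 0, 255],
    [-0.0023, -0.002, 0, 0, 255],
    [-0.0023, -0.002, 0, 0, 255],
    [-0.0023, -0.002, 0, 0, 255],
    [-0.0023, -0.002, 0, 0, 255],
    [-0.0023, -0.002, 0, 0, 255],
  ],
)

```text
time: 17.4
tcp_pos: [0.5593, 0.0705, 0.309]
tool_rot: [1.176, 1.228, -1.176]
contact_force: [-5.0, -4.3, 2.6]
opening: 0.12
```

```bash
python3 st.py 11 scene top; python3 - <<'E'
from h import *
s=ctrl.state();p=np.load("p.npy");print(s["tcp_pos"],s["joint_velocities"].round(3),s["contact_force"])
d=s["tcp_pos"]-np.array([.46377,.06716,.09576]);u=np.array([np.cos(p[2]),np.sin(p[2]),0])
print(d@u,d[2],np.degrees(np.arcsin(d[2]/.275)),np.degrees(np.arccos(1-d@u/.275)))
a=cv2.imread("pics/scene11.png")[120:260,230:430];b=cv2.imread("pics/top11.png")[140:290,330:530]
cv2.imwrite("pics/s11.png",cv2.resize(np.hstack([a,b[:140]]),None,fx=2,fy=2,interpolation=cv2.INTER_CUBIC))
E
```

```text
17.4 [0.55932989 0.0705066  0.30895405] [ 0.01  0.19  0.41  1.79 -0.    1.53] [-5.  -4.3  2.6] 0.12036681802409897 r 0.18691786895091395 a 2.7649968754756973
[[ 0.0012  0.999   0.045 ]
 [-0.0012  0.045  -0.999 ]
 [-1.      0.0011  0.0012]]
to end in tool [ 0.0002 -0.0078  0.1738]
[0.5593216  0.070526   0.30892965] [-0.001 -0.     0.    -0.001 -0.001 -0.001] [-4.73433166 -3.79001228  2.43430737]
0.09561082436656895 0.2131696517033253 50.819755901498155 49.28292766244612
```

View pics/s11.png

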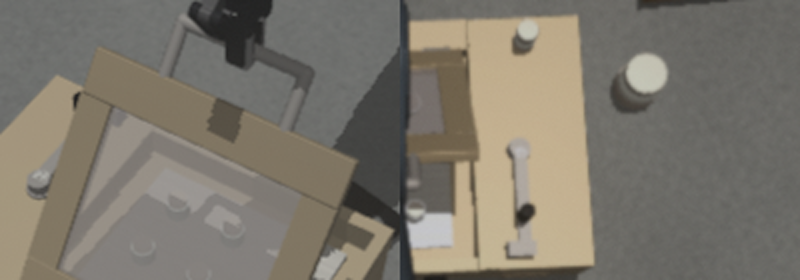

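Forces have eased, the arm is still, the guard is at about 50°, and the hook is in its catch. I'm handing in the job now.

```bash
python3 -c "
from station import ctrl
print(ctrl.finish_job())"
```

```text
the job is handed in; nothing more can be done
None
```

I swung the drive-lock hook into its catch with the guard still shut. Then I gripped the guard's front bar, lifted it to about 50°, and handed the job in at about 17.5 s while still holding it.

- **Hook:** It stopped moving while I pushed to about 21 N. The wrist picture then showed its bar parallel to the deck seam (within about 0.01 rad) and its end in the catch. Angles from the knob's position scattered more: 1.55 rad from the gripper's position and about 1.58 rad from the picture, against 1.571. I put that down to measurement error. The last top picture still shows it in the catch.
- **Guard:** The bar's height gives 50.8°, its forward travel gives 49.3°, and the scene picture matches a 50° model to within about 3 px. An angle taken from the straight line of travel read lower, at 48.3°.
- **Hold:** The grip showed no sign of slipping. The arm was still, with about 7 N on the tool after I eased a small inward push.
- **Loose things:** None was touched that I know of, and those visible in the later pictures look unmoved. I did not measure their positions again.

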